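Load a wax tin into the spring magazine

ROBOT

A 6-joint arm with a two-finger parallel gripper is mounted at the origin on a cart in front of the work surface, level with it; the furniture and walls round the work are solid. World frame = base frame: x ahead of the robot, y to its left, z up, the work surface at z = 0. Lengths are in m, angles in rad, forces in N, time in s.
With the tool pointing down it reaches from about 0.3 to 0.775 m from the base axis. Payload 14.6 kg.
Tool frame: the origin (TCP) lies at the very end of the fingers, on their centre line; the grasp point (between the pads) lies 19 mm behind it (pinch_z is the distance from the TCP to the grasp point, in m); z points along the fingers, y is the direction in which the jaws open and shut (so a half turn about z gives the same grasp; the last joint's range is limited). The gripper opens to 94 mm and grips with 3 to 60 N. Pads are 16 mm wide; open, the fingers measure 119 mm over their backs; the gripper's body (75 mm by 177 mm) begins 78 mm behind the grasp point.
Start: joints at [1.07, 0.3, 1.521, -0, 1.321, -0.067], TCP at [0.231, 0.499, 0.205] pointing down, gripper open.
Joint ranges: [-3.03, 3.03], [-0.79, 2.21], [0.23, 2.52], [-1.04, 4.18], [0, 3.07], [-2.55, 2.55]. Speed limits (rad/s): [2.22, 2.22, 2.57, 3.14, 3.14, 3.14].

INTERFACE

Orientations are given as [roll, pitch, yaw] about the fixed x, y, z axes, in that order (R = Rz(yaw) Ry(pitch) Rx(roll)).
In Python, from station import get_obs, camera, hand_in, pinch_z gives the robot as it stands.
- The arm moves only by the tool servo_tool, never from a script. Its argument "moves" is a list that holds one entry, the list of rows, each a list of 7 numbers: the turn, a rotation vector about the tool's x, y, z normalised to -1 to 1, where 1 is pi/2 rad, then the shift along the tool's x, y, z normalised to -1 to 1, where 1 is 500 mm, then the closure, from 0 (fully open) to 1 (shut). In form: [[[rx, ry, rz, x, y, z, hand], ...]]. A call has 1 to 12 rows; each row is the pose to reach, as a shift and turn from the pose measured when the call began, along the tool's axes at that moment; what a row does not reach only later rows make up. A row lasts 1/12 s, in which the tool goes at most 41.7 mm and 7.16 degrees, less where a joint would pass 70% of its speed; a pose out of reach is approached as far as the arm can. A call with a number of a shift or a turn outside -1 to 1 is refused whole. A call with a gripper value outside its range is refused whole. The fingers move at their own pace and stop on an object; "squeeze" is the grip in N (left out, the last holds). Time passes only in rows, so rows that repeat a pose let the fingers close. It gives the time, the measured TCP pose, the force and the opening at its end, in the units of the state.
- get_obs(): the state, without advancing time (a new reading comes with each control period).
- camera(name): name is "side" or "top"; returns a dict with "color" (400x640x3 uint8, red, green, blue), "intrinsics" (3x3 intrinsics, pixels), "rvec" (rotation vector, rad) and "tvec" (3), from world to camera coordinates, as OpenCV has them. Camera axes: x right, y down, z forward; pixel columns grow to the right and rows downward; lengths in m; the calibration is good to about 2 mm. A picture is of the moment at which its call begins. There is no depth.
- hand_in(): hands the job in, once; it reports no verdict.
The state is a dict: "time_s": time; "qpos": joint angles; "joint_vel": joint speeds; "tau": joint torques, N m; "ee_pos": TCP position; "eef_rot": TCP orientation; "force": force on the tool from outside, world axes, zero at the start; "moment": the same for the moment, N m; "grip_width": finger opening in m.
Only numpy, scipy, OpenCV 4.12 (cv2) and the standard library are available. Lean on these libraries where they do the work, as an engineer would, in place of code of your own. Each camera call takes 0.05 s, during which the arm holds its last target.

TASK

Load the loose white wax tin into the upright spring-loaded magazine, on top of the tin already in it: set it in the flared mouth and push it down until it is fully below the three orange lips and they have closed over its lid.

Things in the scene. Friction and masses are not known exactly. Their poses are not given: they have to be found in the camera images.
- tin_mid (a point): centre (half-way up) of the loose tin: round white screw tin with a green disc on its lid, standing on the table, 25 mm high, body 58 mm across, lid (upper 11 mm) 60.4 mm across, about 85 g; z is its upright axis. Near it stand a black loupe (41 mm across, 36 high), a black open lens cap (36 across, 15 high) and a red-capped vial (20 across, 54 high)
- magazine: fixed upright tin magazine; origin at the centre of its underside on the table, z up its axis. Steel base 112 mm across, six rods round a 66 mm bore, aluminium mouth ring flaring inside from 66 mm across at z = 101 mm to 80 mm at its rim at z = 108 mm (89 mm outside). A tin set in the mouth rests on the lips about level (within 8 degrees), underside near z = 92 mm, top near 117 mm, above the rim
- stored_mid (a point): centre (half-way up) of a like tin already in the magazine, pressed up against the lips by a spring follower (67 mm above the magazine's underside at the start); the new tin pushes it down 25 mm
- lips (a point): point on the magazine's axis, 80 mm above its underside, level with the tips of its three orange sprung lips. They hang from the ring (z = 99 mm), lean in and down to a 45 mm opening, swing out as a tin is pushed down (5 to 10 N) and snap back over its lid once its top is 2 to 3 mm below this point. There is 9 mm of free travel beyond
Things that resemble listed ones, but are neither listed nor needed, are in the scene too. What is shaped like the part that bears tin_mid but blue, pink or turquoise is not meant.

How it is judged:
By the outcome, as a careful person would: the job done as asked, in the order asked, and still so for the second after the job is handed in, with the robot touching nothing.
It also fails if it takes over 42 s, if anything falls off the work surface, if the arm or the gripper's body presses on something with over 40 N, if the wrist force passes 120 N, or if a joint passes its speed limit or range.

## Working session

There is one attempt and no reset: what is moved stays moved. The work goes in short steps, Python scripts to look and compute and a tool call to move; the robot and the scene stay as the last step left them, time stands still between calls to the robot, and variables do not carry over. Pictures are saved under pics/ and viewed, and the job is handed in when it is done.

Besides the shell and the picture viewer there is one more tool, called as name([rows], argument=value, ...), one row to a line, values as JSON. servo_tool: Moves the arm, as the interface text tells. Scaled input: -1 to 1 covers 500 mm each way for a shift and pi/2 rad each way for a turn. Its arguments: {"type":"object","properties":{"moves":{"type":"array"},"squeeze":{"type":"number"}},"required":["moves"]}

```bash
mkdir -p pics; ls
python3 - <<'E'
from station import get_obs,camera,pinch_z
import cv2,numpy as np
print(get_obs(),pinch_z)
for n in("side","top"):
    c=camera(n); np.savez(f"pics/{n}0.npz",**c)
    cv2.imwrite(f"pics/{n}0.png",c["color"][:,:,::-1])
    R=cv2.Rodrigues(np.array(c["rvec"]))[0]; print(n,c["intrinsics"],R,(-R.T@np.array(c["tvec"]).ravel()))
E
```

```text
pics
{'time_s': 0.0, 'qpos': array([ 1.07037843e+00,  3.00472313e-01,  1.52157795e+00,  7.14842358e-06,
        1.32070383e+00, -6.66052235e-02]), 'joint_vel': array([ 0.00031486, -0.00093964, -0.00102999, -0.00104912, -0.0002046 ,
       -0.00144357]), 'tau': array([ 8.16944539e-04, -5.31816816e+01, -3.52743316e+01,  7.08862580e-02,
        2.44090625e-02, -9.33171577e-05]), 'ee_pos': array([0.23106055, 0.49882064, 0.20488699]), 'eef_rot': array([-3.14043425e+00, -8.42091506e-05,  2.70777816e+00]), 'force': array([-0.07330831,  0.10044411, -0.24312756]), 'moment': array([0.02979475, 0.0080197 , 0.03286937]), 'grip_width': 0.0936128288084633} 0.0188
side [[407.6276868    0.         318.58628908]
 [  0.         407.6276868  195.05351239]
 [  0.           0.           1.        ]] [[ 0.99212154 -0.12519637  0.00455201]
 [-0.04070994 -0.35654405 -0.93339115]
 [ 0.11848018  0.92585215 -0.35883177]] [ 0.38920861 -0.63319348  0.38939176]
top [[494.92281173   0.         321.16949046]
 [  0.         494.92281173 200.30628726]
 [  0.           0.           1.        ]] [[-1.62581538e-02 -9.99867392e-01 -9.33402630e-04]
 [-9.98560370e-01  1.62846116e-02 -5.11077108e-02]
 [ 5.11161336e-02  1.01141852e-04 -9.98692711e-01]] [0.41629261 0.12946571 1.04079105]
```

View pics/side0.png

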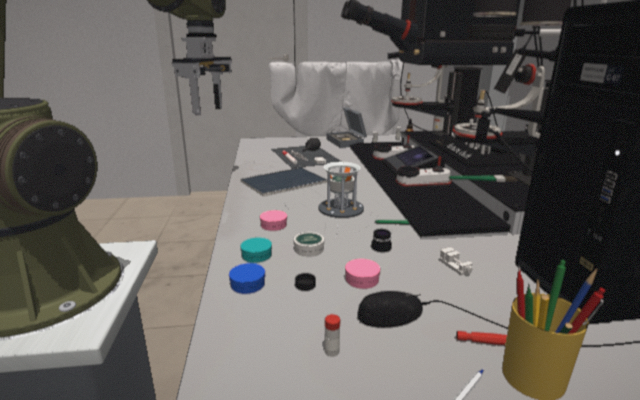

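View pics/top0.png

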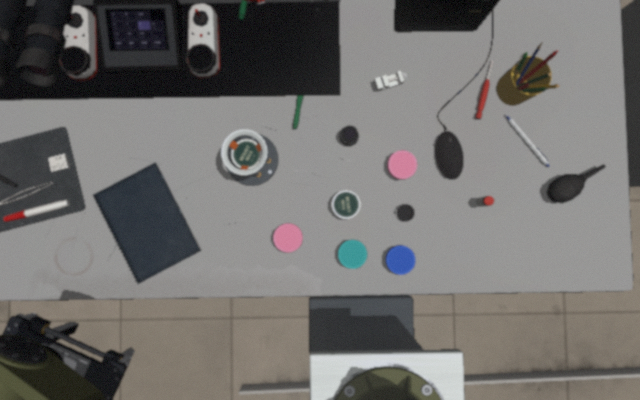

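Run:
```python
import cv2,numpy as np
t=cv2.imread("pics/top0.png");s=cv2.imread("pics/side0.png")
a=cv2.resize(t[110:260,205:425],None,fx=3.6,fy=3.6,interpolation=cv2.INTER_CUBIC)
b=cv2.resize(s[150:300,230:410],None,fx=4,fy=4,interpolation=cv2.INTER_CUBIC)
cv2.imwrite("pics/tc.png",a);cv2.imwrite("pics/sc.png",b)
```

```text
(no output)
```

View pics/tc.png

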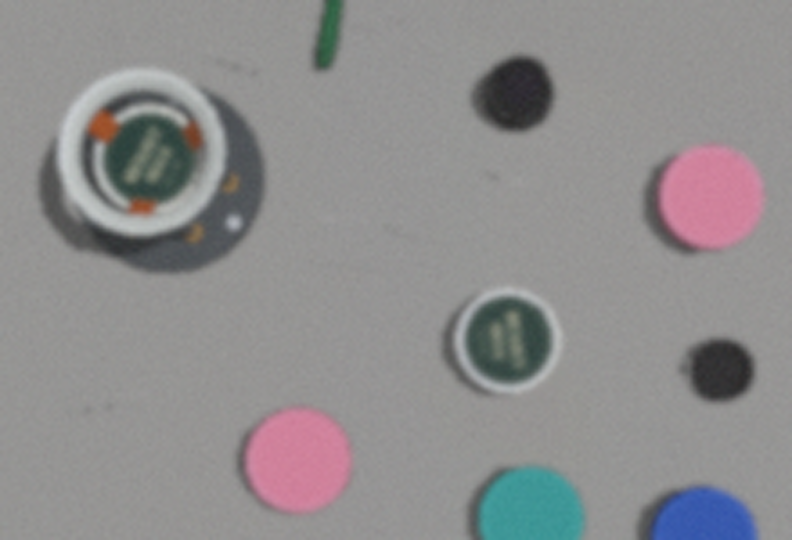

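View pics/sc.png

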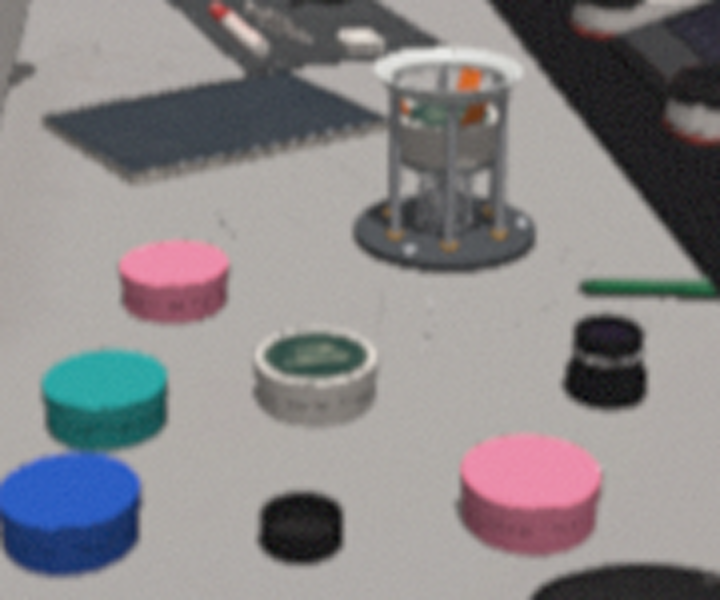

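Candidates (top-view pixels) are:
- White tin with green disc at (346,205), which is at (309,243) in the side view.
- Pink lookalikes at (288,237) and (403,165).
- Turquoise at (352,254) and blue at (400,260).
- The stored tin, inside the magazine, at (246,152).

By the description I choose the white one at (346,205). The crops confirm a white rim, a green disc, and that it stands loose on the table. Next I measure positions.

```bash
cat > h.py <<'E'
import cv2,numpy as np
def load(n): 
    d=np.load(f"pics/{n}.npz"); return d["color"],d["intrinsics"],d["rvec"],d["tvec"]
def ray(cam,uv,z):
    _,K,r,t=cam; R=cv2.Rodrigues(r)[0]; C=-R.T@t.ravel()
    p=cv2.undistortPoints(np.array(uv,float).reshape(-1,1,2),K,None).reshape(-1,2)
    d=np.c_[p,np.ones(len(p))]@R
    return C+d*((z-C[2])/d[:,2])[:,None]
def circ(P):
    A=np.c_[2*P[:,:2],np.ones(len(P))]; s=np.linalg.lstsq(A,(P[:,:2]**2).sum(1),rcond=None)[0]
    return s[:2],np.sqrt(s[2]+s[:2]@s[:2])
def blobs(mask,off,cam,z,mn=60):
    cs,_=cv2.findContours(mask.astype(np.uint8),cv2.RETR_EXTERNAL,cv2.CHAIN_APPROX_NONE)
    for c in cs:
        if cv2.contourArea(c)<mn: continue
        uv=cv2.convexHull(c).reshape(-1,2)+np.array(off); P=ray(cam,uv,z)
        uvall=c.reshape(-1,2)+np.array(off)
        print("px",uv.mean(0).round(1),"area",cv2.contourArea(c),"circ",circ(P)[0].round(4),"r",circ(P)[1].round(4),"cent",ray(cam,[cv2.minEnclosingCircle(c)[0]+np.array(off)],z).round(4))
E
python3 - <<'E'
from h import *
T=load("top0");S=load("side0")
def hsv(c): return cv2.cvtColor(c[0],cv2.COLOR_RGB2HSV).astype(int)
ht,hs=hsv(T),hsv(S)
print("bg",ht[205,320],"rim",ht[190,340:352].tolist()); print("ring",ht[152,222:230].tolist(), hs[168,322:330].tolist())
x0,y0,x1,y1=325,185,370,228
w=ht[y0:y1,x0:x1]; 
print("tin green top"); blobs((w[...,0]>60)&(w[...,0]<95)&(w[...,1]>70)&(w[...,2]<120),(x0,y0),T,0.025)
print("tin white top"); blobs((w[...,1]<40)&(w[...,2]>175),(x0,y0),T,0.025)
x0,y0,x1,y1=215,122,275,185; w=ht[y0:y1,x0:x1]
print("ring top"); blobs((w[...,1]<40)&(w[...,2]>175),(x0,y0),T,0.108)
print("stored green top"); blobs((w[...,0]>60)&(w[...,0]<95)&(w[...,1]>70)&(w[...,2]<120),(x0,y0),T,0.08)
x0,y0,x1,y1=285,225,335,262; w=hs[y0:y1,x0:x1]
print("tin green side"); blobs((w[...,0]>50)&(w[...,0]<100)&(w[...,1]>50)&(w[...,2]<150),(x0,y0),S,0.025)
x0,y0,x1,y1=318,155,365,180; w=hs[y0:y1,x0:x1]
print("ring side"); blobs((w[...,1]<40)&(w[...,2]>185),(x0,y0),S,0.108)
E
```

```text
bg [ 40   5 147] rim [[30, 2, 160], [120, 2, 164], [105, 3, 169], [110, 4, 175], [100, 4, 175], [75, 3, 180], [110, 4, 183], [0, 0, 176], [150, 2, 169], [0, 0, 168], [90, 2, 168], [30, 3, 163]]
ring [[105, 8, 198], [90, 5, 200], [90, 4, 196], [84, 7, 185], [83, 6, 160], [90, 8, 125], [98, 11, 91], [114, 16, 80]] [[9, 10, 176], [15, 8, 183], [24, 6, 201], [40, 4, 213], [30, 6, 212], [30, 6, 200], [38, 6, 163], [40, 6, 136]]
tin green top
tin white top
ring top
px [244.2 150.5] area 1519.5 circ [0.5597 0.2756] r 0.0427 cent [[0.5596 0.2757 0.108 ]]
stored green top
tin green side
px [309.7 237.5] area 60.0 circ [0.4609 0.0749] r 0.021 cent [[0.4613 0.0749 0.025 ]]
ring side
px [341.8 164.7] area 112.0 circ [0.561  0.2734] r 0.0446 cent [[0.5578 0.2648 0.108 ]]
```

Run:
```python
from h import *
T=load("top0");S=load("side0")
def hsv(c): return cv2.cvtColor(c[0],cv2.COLOR_RGB2HSV).astype(int)
ht,hs=hsv(T),hsv(S)
print(ht[205,328:366].tolist())
x0,y0,x1,y1=325,185,370,228
w=ht[y0:y1,x0:x1]
for th in(30,45):
  print("green",th); blobs((w[...,0]>50)&(w[...,0]<110)&(w[...,1]>th)&(w[...,2]<140),(x0,y0),T,0.025)
for th in(158,163):
  print("white",th); blobs((w[...,2]>th),(x0,y0),T,0.025)
x0,y0,x1,y1=230,135,265,170; w=ht[y0:y1,x0:x1]
print("stored"); blobs((w[...,0]>50)&(w[...,0]<110)&(w[...,1]>40)&(w[...,2]<140),(x0,y0),T,0.08)
x0,y0,x1,y1=285,225,335,262; w=hs[y0:y1,x0:x1]
print("side green"); blobs((w[...,0]>40)&(w[...,0]<110)&(w[...,1]>30)&(w[...,2]<150),(x0,y0),S,0.025)
x0,y0,x1,y1=315,150,370,180; w=hs[y0:y1,x0:x1]
for th in(165,175): print("ring side"); blobs((w[...,1]<40)&(w[...,2]>th),(x0,y0),S,0.108)
# other objects in top, approximate
for n,uv,z in[("loupe",(348,135),.036),("cap",(405,212),.015),("vial",(488,201),.054),("turq",(352,254),.025),("pinkL",(288,237),.025),("pinkR",(403,165),.025),("blue",(400,260),.025)]: print(n,ray(T,[uv],z).round(3))
```

```text
[[50, 7, 106], [15, 5, 96], [90, 2, 108], [90, 2, 147], [105, 6, 173], [100, 10, 161], [90, 23, 121], [83, 38, 87], [83, 57, 76], [81, 56, 77], [74, 52, 84], [78, 53, 87], [81, 42, 84], [69, 37, 96], [57, 25, 111], [55, 26, 116], [57, 25, 110], [66, 40, 102], [60, 25, 102], [53, 28, 118], [49, 30, 121], [60, 24, 108], [75, 34, 91], [82, 49, 78], [85, 59, 73], [84, 50, 71], [83, 57, 71], [83, 60, 77], [80, 47, 82], [83, 29, 107], [83, 14, 145], [83, 6, 179], [60, 3, 177], [60, 3, 165], [23, 7, 151], [50, 5, 150], [15, 3, 148], [15, 3, 149]]
green 30
px [345.8 204.1] area 364.5 circ [0.4601 0.0792] r 0.0229 cent [[0.4601 0.0792 0.025 ]]
green 45
px [344.9 204.5] area 320.5 circ [0.46   0.0793] r 0.0215 cent [[0.4596 0.0794 0.025 ]]
white 158
px [346.5 204.3] area 656.0 circ [0.4602 0.0779] r 0.0303 cent [[0.4599 0.0787 0.025 ]]
white 163
px [345.7 202.1] area 628.5 circ [0.4602 0.078 ] r 0.0299 cent [[0.4604 0.0777 0.025 ]]
stored
px [246.8 153.9] area 362.0 circ [0.5588 0.2749] r 0.0222 cent [[0.5592 0.2751 0.08  ]]
side green
px [309.3 238.3] area 163.0 circ [0.4607 0.0758] r 0.022 cent [[0.4604 0.075  0.025 ]]
ring side
px [344.1 166.4] area 558.0 circ [0.5746 0.304 ] r 0.1099 cent [[0.5515 0.2235 0.108 ]]
ring side
px [341.8 168. ] area 309.5 circ [0.5832 0.2894] r 0.1023 cent [[0.5515 0.2235 0.108 ]]
loupe [[0.601 0.072 0.036]]
cap [[ 0.442 -0.044  0.015]]
vial [[ 0.46  -0.203  0.054]]
turq [[0.357 0.068 0.025]]
pinkL [[0.394 0.199 0.025]]
pinkR [[ 0.538 -0.04   0.025]]
blue [[ 0.344 -0.029  0.025]]
```

```bash
cat > go.py <<'E'
import sys,numpy as np
from station import get_obs
from scipy.spatial.transform import Rotation as Ro
def plan(x,y,z,yaw=None):
    o=get_obs(); R=Ro.from_euler("xyz",o["eef_rot"]); p=o["ee_pos"]
    d=R.inv().apply(np.array([x,y,z])-p)/0.5
    t=Ro.from_euler("xyz",[np.pi,0,o["eef_rot"][2] if yaw is None else yaw])
    rv=(R.inv()*t).as_rotvec()/(np.pi/2)
    print("t",o["time_s"],"p",p.round(4),"rpy",o["eef_rot"].round(4),"F",o["force"].round(2),"w",round(o["grip_width"],4),"q",o["qpos"].round(2))
    print("rows: turn",rv.round(4),"shift",d.round(4))
if __name__=="__main__": plan(*map(float,sys.argv[1:]))
E
python3 go.py 0.460 0.077 0.10
```

```text
t 0.1 p [0.2311 0.4988 0.2049] rpy [-3.1406e+00 -1.0000e-04  2.7078e+00] F [ 0.14  0.22 -0.13] w 0.0938 q [ 1.07  0.3   1.52  0.    1.32 -0.07]
rows: turn [-0.0007 -0.      0.    ] shift [-0.7701 -0.5729  0.2104]
```

servo_tool([
  [[0,0,0,-0.77,-0.573,0.21,0],[0,0,0,-0.77,-0.573,0.21,0],[0,0,0,-0.77,-0.573,0.21,0],[0,0,0,-0.77,-0.573,0.21,0],[0,0,0,-0.77,-0.573,0.21,0],[0,0,0,-0.77,-0.573,0.21,0],[0,0,0,-0.77,-0.573,0.21,0],[0,0,0,-0.77,-0.573,0.21,0],[0,0,0,-0.77,-0.573,0.21,0],[0,0,0,-0.77,-0.573,0.21,0],[0,0,0,-0.77,-0.573,0.21,0],[0,0,0,-0.77,-0.573,0.21,0]],
])

```text
time_s: 1.1
ee_pos: [0.4605, 0.0744, 0.0995]
eef_rot: [-3.14, -0.0, 2.707]
force: [1.4, 0.0, -0.6]
grip_width: 0.094
```

```bash
python3 go.py 0.460 0.077 0.015
python3 - <<'E'
from station import camera
import cv2,numpy as np
s=camera("side")["color"][:,:,::-1]
cv2.imwrite("pics/s1.png",cv2.resize(s[100:300,210:430],None,fx=3,fy=3,interpolation=cv2.INTER_CUBIC))
E
```

```text
t 1.1 p [0.4605 0.0744 0.0995] rpy [-3.1402e+00 -4.0000e-04  2.7069e+00] F [ 1.38  0.05 -0.62] w 0.094 q [ 0.08  0.24  1.86 -0.    1.04 -1.05]
rows: turn [-0.0009 -0.0003  0.    ] shift [0.003  0.0046 0.169 ]
```

View pics/s1.png

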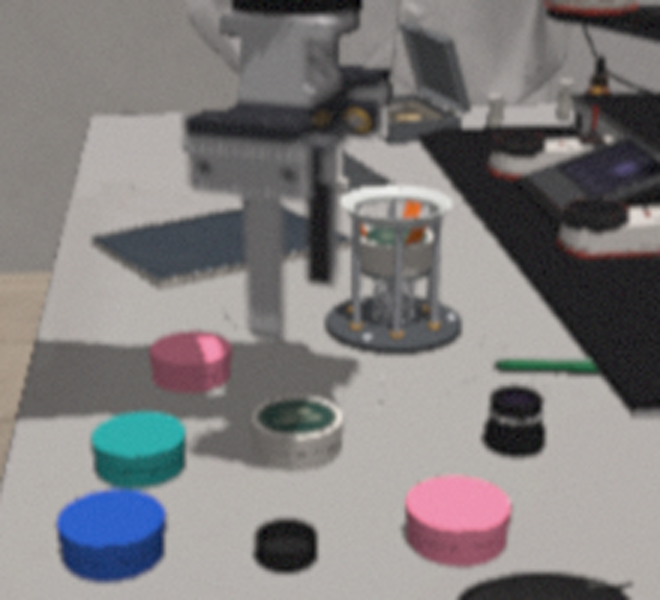

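The side view shows the open gripper straddling the tin from above, with fingertips at crop (265,335) and (320,280) and the tin at (298,430). Nothing is in the way, so I descend and close.

servo_tool([
  [[0,0,0,0.003,0.005,0.05,0],[0,0,0,0.003,0.005,0.11,0],[0,0,0,0.003,0.005,0.15,0],[0,0,0,0.003,0.005,0.169,0],[0,0,0,0.003,0.005,0.169,0],[0,0,0,0.003,0.005,0.169,0.5],[0,0,0,0.003,0.005,0.169,0.5],[0,0,0,0.003,0.005,0.169,0.5],[0,0,0,0.003,0.005,0.169,0.5],[0,0,0,0.003,0.005,0.169,0.5],[0,0,0,0.003,0.005,0.169,0.5],[0,0,0,0.003,0.005,0.169,0.5]],
], squeeze=15)

```text
time_s: 2.15
ee_pos: [0.462, 0.0741, 0.0146]
eef_rot: [-3.14, 0.0, 2.705]
force: [-1.0, 1.5, 6.4]
grip_width: 0.0598
```

```bash
python3 go.py 0.460 0.077 0.16
python3 - <<'E'
from station import camera
import cv2,numpy as np
s=camera("side")["color"][:,:,::-1]
cv2.imwrite("pics/s2.png",cv2.resize(s[150:280,230:400],None,fx=4,fy=4,interpolation=cv2.INTER_CUBIC))
E
```

```text
t 2.15 p [0.462  0.0741 0.0146] rpy [-3.1399e+00  4.0000e-04  2.7050e+00] F [-0.97  1.46  6.36] w 0.0598 q [ 0.08  0.39  1.91 -0.    0.84 -1.05]
rows: turn [-0.001   0.0003 -0.    ] shift [ 0.0059  0.0031 -0.2909]
```

View pics/s2.png

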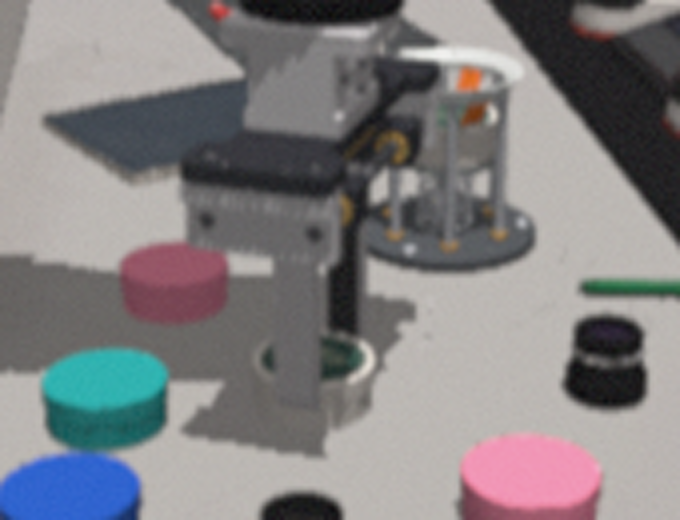

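The picture shows the fingers closed on the tin's lid, with the near finger at crop (297,400) and the tin upright. The width reads 59.8 mm. Lifting.

servo_tool([
  [[0,0,0,0,0,-0.03,0.5],[0,0,0,0,0,-0.08,0.5],[0,0,0,0,0,-0.15,0.5],[0,0,0,0,0,-0.22,0.5],[0,0,0,0,0,-0.28,0.5],[0,0,0,0,0,-0.3,0.5],[0,0,0,0,0,-0.3,0.5],[0,0,0,0,0,-0.3,0.5],[0,0,0,0,0,-0.3,0.5]],
])

```text
time_s: 2.95
ee_pos: [0.4612, 0.0742, 0.1627]
eef_rot: [-3.138, -0.002, 2.705]
force: [0.2, 0.9, -0.6]
grip_width: 0.0603
```

```bash
python3 go.py 0.560 0.2745 0.16
python3 - <<'E'
from station import camera
import cv2,numpy as np
for n in("side","top"):
    c=camera(n); np.savez(f"pics/{n}3.npz",**c)
    cv2.imwrite(f"pics/{n}3.png",c["color"][:,:,::-1])
s=cv2.imread("pics/side3.png")[60:260,220:420]; t=cv2.imread("pics/top3.png")[110:310,240:440]
cv2.imwrite("pics/b3.png",np.hstack([cv2.resize(i,(400,400),interpolation=cv2.INTER_CUBIC) for i in(s,t)]))
E
```

```text
t 2.95 p [0.4612 0.0742 0.1627] rpy [-3.1384e+00 -2.1000e-03  2.7049e+00] F [ 0.22  0.87 -0.55] w 0.0603 q [ 0.08  0.16  1.8  -0.    1.19 -1.05]
rows: turn [-0.002  -0.0014  0.    ] shift [-0.0097  0.4465  0.0039]
```

View pics/b3.png

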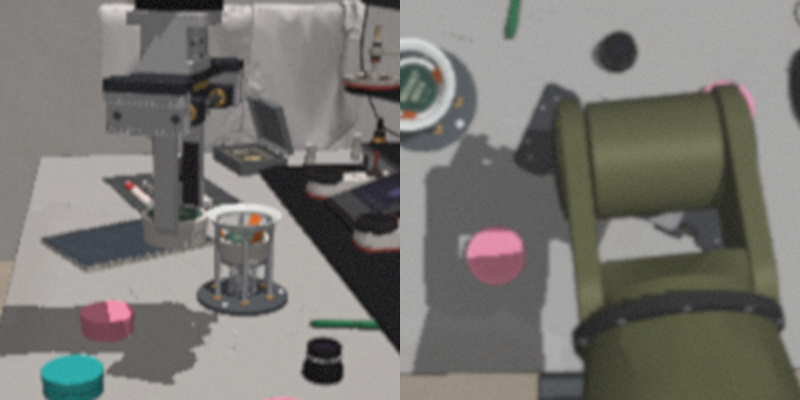

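The tin is held level in the side view, at crop (175,225). The arm hides it in the top view. Moving above the magazine.

```bash
python3 go.py 0.5627 0.2732 0.155
```

```text
t 3.05 p [0.4613 0.0743 0.1629] rpy [-3.1384e+00 -2.2000e-03  2.7050e+00] F [-0.35  0.48 -1.25] w 0.0601 q [ 0.08  0.16  1.8  -0.    1.19 -1.05]
rows: turn [-0.002  -0.0014  0.    ] shift [-0.0155  0.4463  0.0143]
```

servo_tool([
  [[0,0,0,-0.001,0.04,0,0.5],[0,0,0,-0.004,0.1,0,0.5],[0,0,0,-0.006,0.17,0,0.5],[0,0,0,-0.008,0.24,0,0.5],[0,0,0,-0.01,0.31,0,0.5],[0,0,0,-0.012,0.37,0,0.5],[-0.002,-0.0014,0,-0.014,0.42,0.005,0.5],[-0.002,-0.0014,0,-0.0155,0.446,0.014,0.5],[-0.002,-0.0014,0,-0.0155,0.446,0.014,0.5],[-0.002,-0.0014,0,-0.0155,0.446,0.014,0.5],[-0.002,-0.0014,0,-0.0155,0.446,0.014,0.5]],
])

```text
time_s: 3.97
ee_pos: [0.5622, 0.2723, 0.1545]
eef_rot: [-3.14, -0.001, 2.705]
force: [-0.1, 0.2, -1.3]
grip_width: 0.06
```

```bash
python3 go.py 0.5627 0.2732 0.115
python3 - <<'E'
from station import camera
import cv2,numpy as np
for n in("side","top"):
    c=camera(n); np.savez(f"pics/{n}4.npz",**c)
    cv2.imwrite(f"pics/{n}4.png",c["color"][:,:,::-1])
s=cv2.imread("pics/side4.png")[110:230,280:400]; t=cv2.imread("pics/top4.png")[90:210,180:300]
cv2.imwrite("pics/b4.png",np.hstack([cv2.resize(i,(400,400),interpolation=cv2.INTER_CUBIC) for i in(s,t)]))
E
```

```text
t 3.9667 p [0.5622 0.2723 0.1545] rpy [-3.1405e+00 -8.0000e-04  2.7046e+00] F [-0.07  0.21 -1.28] w 0.06 q [ 0.39  0.51  1.35 -0.    1.28 -0.74]
rows: turn [-0.0007 -0.0005  0.    ] shift [-0.0001  0.0022  0.0791]
```

View pics/b4.png

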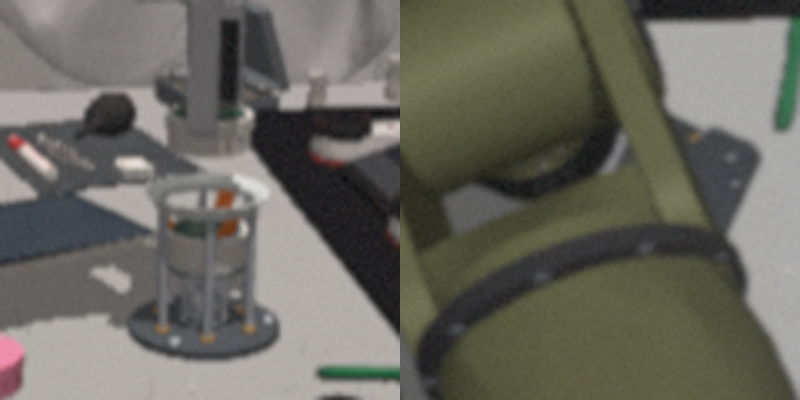

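Run:
```python
from h import *
S=load("side4"); g=cv2.cvtColor(S[0],cv2.COLOR_RGB2GRAY)
th=np.linspace(0,2*np.pi,181)
def ext(x,y,z,r):
    P=np.c_[x+r*np.cos(th),y+r*np.sin(th),0*th+z]; p=cv2.projectPoints(P,S[2],S[3],S[1],None)[0].reshape(-1,2); return p.min(0).round(1),p.max(0).round(1)
for y in(.272,.2745,.277): print(y,"bottom",ext(.560,y,.140,.029),"lid",ext(.560,y,.165,.0302),"ring",ext(.560,y,.108,.0445),"base0",ext(.56,y,.0,.056))
for col in(338,342,347): print(col,g[140:172,col].tolist())
for r in(145,148,151): print(r,g[r,322:366].tolist())
r0=g[164,318:366].tolist();print(r0)
```

```text
0.272 bottom (array([329.8, 150.2]), array([354.7, 156.8])) lid (array([329.4, 139.8]), array([355.7, 146.1])) ring (array([323. , 161.2]), array([360.9, 172.4])) base0 (array([317.9, 200.4]), array([363.8, 218.3]))
0.2745 bottom (array([329.6, 149.9]), array([354.5, 156.5])) lid (array([329.2, 139.6]), array([355.4, 145.8])) ring (array([322.8, 161. ]), array([360.6, 172. ])) base0 (array([317.8, 200. ]), array([363.5, 217.8]))
0.277 bottom (array([329.4, 149.6]), array([354.3, 156.2])) lid (array([329.1, 139.3]), array([355.2, 145.5])) ring (array([322.7, 160.7]), array([360.4, 171.7])) base0 (array([317.7, 199.6]), array([363.3, 217.4]))
338 [100, 94, 98, 98, 96, 95, 97, 96, 91, 86, 88, 94, 99, 102, 99, 104, 122, 147, 147, 113, 81, 94, 124, 137, 133, 119, 114, 142, 167, 171, 168, 159]
342 [98, 95, 97, 98, 97, 95, 97, 95, 94, 89, 87, 92, 98, 101, 103, 102, 117, 147, 171, 176, 168, 156, 147, 141, 132, 116, 117, 136, 157, 159, 163, 158]
347 [48, 58, 54, 57, 52, 63, 91, 113, 106, 104, 100, 102, 106, 111, 109, 117, 130, 157, 171, 174, 173, 170, 151, 131, 126, 115, 104, 92, 82, 80, 83, 93]
145 [173, 173, 174, 172, 174, 174, 168, 138, 106, 104, 102, 90, 81, 74, 90, 98, 95, 94, 99, 94, 95, 95, 87, 71, 62, 63, 63, 67, 76, 108, 136, 153, 174, 149, 87, 39, 29, 29, 28, 36, 34, 31, 32, 29]
148 [145, 165, 169, 174, 174, 173, 172, 149, 109, 93, 95, 97, 99, 95, 91, 92, 91, 93, 91, 93, 94, 94, 93, 97, 105, 106, 106, 103, 107, 121, 123, 118, 111, 100, 57, 28, 28, 29, 33, 34, 31, 30, 31, 32]
151 [79, 79, 85, 110, 138, 152, 168, 162, 117, 92, 95, 97, 99, 98, 98, 95, 94, 92, 94, 94, 92, 94, 91, 99, 102, 102, 98, 104, 112, 107, 105, 115, 104, 67, 36, 28, 31, 33, 32, 34, 33, 32, 33, 36]
[100, 96, 92, 93, 94, 99, 123, 124, 119, 132, 131, 128, 129, 132, 134, 130, 132, 132, 133, 132, 133, 131, 130, 133, 132, 129, 129, 129, 128, 126, 127, 141, 178, 195, 215, 218, 216, 214, 205, 198, 187, 179, 177, 165, 135, 91, 50, 29]
```

Side view: the tin spans columns 329.5–356 and the ring 323.5–362.5, so they are concentric to about 1.5 mm, and the tin's bottom edge is at row 156 as predicted. I nudge +1 mm in x and lower it into the flare.

```bash
python3 go.py 0.5637 0.2732 0.110
```

```text
t 4.0667 p [0.5625 0.2722 0.1553] rpy [-3.1415  0.      2.7041] F [ 0.36 -0.49 -0.76] w 0.0601 q [ 0.39  0.51  1.35 -0.    1.28 -0.74]
rows: turn [-0.0001  0.     -0.    ] shift [-0.0013  0.0029  0.0907]
```

servo_tool([
  [[0,0,0,-0.0013,0.003,0.015,0.5],[0,0,0,-0.0013,0.003,0.03,0.5],[0,0,0,-0.0013,0.003,0.045,0.5],[0,0,0,-0.0013,0.003,0.06,0.5],[0,0,0,-0.0013,0.003,0.07,0.5],[0,0,0,-0.0013,0.003,0.078,0.5],[0,0,0,-0.0013,0.003,0.084,0.5],[0,0,0,-0.0013,0.003,0.088,0.5],[0,0,0,-0.0013,0.003,0.088,0.5],[0,0,0,-0.0013,0.003,0.088,0.5]],
])

```text
time_s: 4.9
ee_pos: [0.5638, 0.2733, 0.1115]
eef_rot: [3.142, 0.0, 2.704]
force: [0.3, -0.7, -1.3]
grip_width: 0.0603
```

```bash
python3 go.py 0.5637 0.2732 0.110
python3 - <<'E'
from station import camera
import cv2,numpy as np
c=camera("side"); s=c["color"][110:230,280:400,::-1]
cv2.imwrite("pics/b5.png",cv2.resize(s,(600,600),interpolation=cv2.INTER_CUBIC))
E
```

```text
t 4.9 p [0.5638 0.2733 0.1115] rpy [3.1415e+00 2.0000e-04 2.7041e+00] F [ 0.29 -0.69 -1.33] w 0.0603 q [ 0.39  0.55  1.39 -0.    1.2  -0.74]
rows: turn [0.     0.0001 0.    ] shift [ 0.0001 -0.0003  0.003 ]
```

View pics/b5.png

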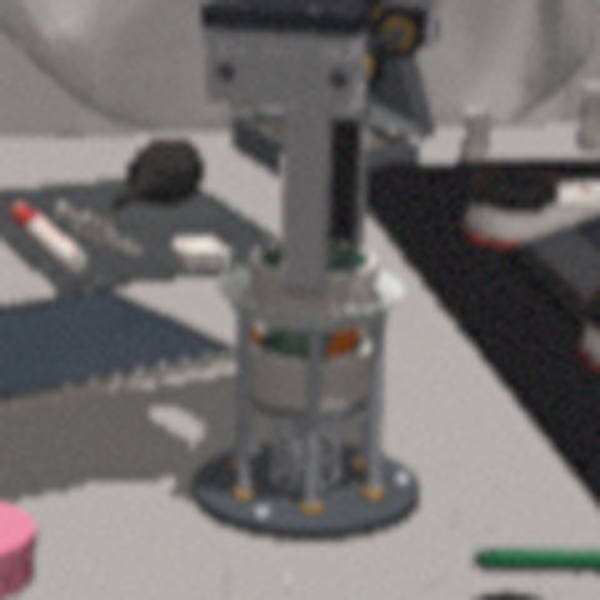

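The tin sits inside the flared mouth at crop (318,285), with no contact force. I lower 1 mm, release, then lift.

servo_tool([
  [[0,0,0,0,0,0.002,0.5],[0,0,0,0,0,0.002,0.5],[0,0,0,0,0,0.002,0.25],[0,0,0,0,0,0.002,0.2],[0,0,0,0,0,0.002,0.2],[0,0,0,0,0,0.002,0.2],[0,0,0,0,0,0.002,0.1],[0,0,0,0,0,0.002,0.1]],
])

```text
time_s: 5.62
ee_pos: [0.5639, 0.2734, 0.1107]
eef_rot: [3.141, 0.0, 2.704]
force: [0.9, 0.4, -0.2]
grip_width: 0.084
```

servo_tool([
  [[0,0,0,0,0,-0.03,0.1],[0,0,0,0,0,-0.06,0.1],[0,0,0,0,0,-0.1,0.1],[0,0,0,0,0,-0.13,0.1],[0,0,0,0,0,-0.13,1],[0,0,0,0,0,-0.13,1],[0,0,0,0,0,-0.13,1],[0,0,0,0,0,-0.13,1],[0,0,0,0,0,-0.13,1]],
])

```text
time_s: 6.37
ee_pos: [0.5635, 0.2732, 0.1745]
eef_rot: [-3.141, -0.001, 2.704]
force: [0.6, 0.9, -0.3]
grip_width: 0.0544
```

```bash
python3 go.py 0.561 0.2745 0.125
python3 - <<'E'
from station import camera
import cv2,numpy as np
c=camera("side"); np.savez("pics/side6.npz",**c); s=c["color"][110:230,280:400,::-1]
cv2.imwrite("pics/b6.png",cv2.resize(s,(600,600),interpolation=cv2.INTER_CUBIC))
E
```

```text
t 6.3667 p [0.5635 0.2732 0.1745] rpy [-3.1406e+00 -7.0000e-04  2.7041e+00] F [ 0.61  0.88 -0.34] w 0.0544 q [ 0.39  0.5   1.32 -0.    1.32 -0.74]
rows: turn [-0.0006 -0.0004  0.    ] shift [0.0056 0.0003 0.099 ]
```

View pics/b6.png

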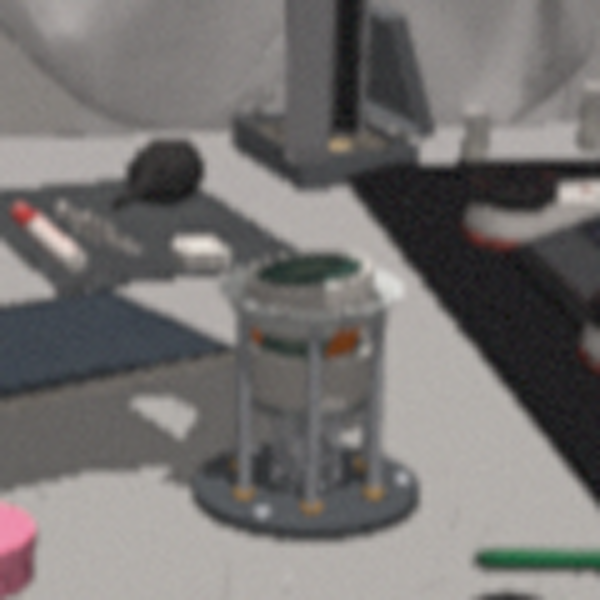

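The tin rests in the mouth with its lid above the rim, at crop (313,280). It is tilted a few degrees, right side high, and is centred with the ring. I close the fingers and centre them over the lid.

servo_tool([
  [[0,0,0,0.005,0,0,1],[0,0,0,0.005,0,0,1],[0,0,0,0.005,0,0,1],[0,0,0,0.005,0,0.01,1],[0,0,0,0.005,0,0.03,1],[0,0,0,0.005,0,0.06,1],[0,0,0,0.005,0,0.08,1],[0,0,0,0.005,0,0.092,1],[0,0,0,0.005,0,0.092,1],[0,0,0,0.005,0,0.092,1]],
])

```text
time_s: 7.25
ee_pos: [0.5613, 0.2743, 0.1286]
eef_rot: [-3.141, -0.001, 2.704]
force: [-0.1, -0.2, 0.4]
grip_width: 0.0008
```

```bash
python3 go.py 0.561 0.2745 0.100
python3 - <<'E'
from station import camera
import cv2,numpy as np
c=camera("side"); s=c["color"][110:230,280:400,::-1]
cv2.imwrite("pics/b7.png",cv2.resize(s,(600,600),interpolation=cv2.INTER_CUBIC))
E
```

```text
t 7.25 p [0.5613 0.2743 0.1286] rpy [-3.1407e+00 -7.0000e-04  2.7041e+00] F [-0.13 -0.22  0.4 ] w 0.0008 q [ 0.4   0.53  1.38 -0.    1.23 -0.74]
rows: turn [-0.0006 -0.0005  0.    ] shift [0.0007 0.0002 0.0573]
```

View pics/b7.png

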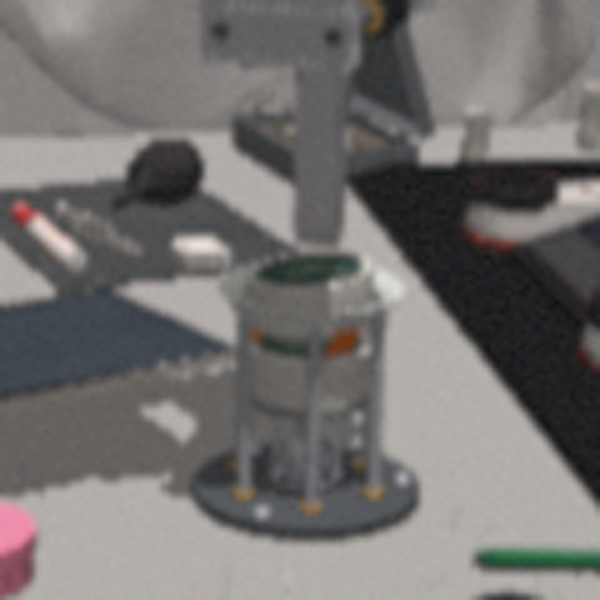

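The closed fingers are centred over the lid at crop (318,240). I push slowly to about z=0.104 and check the force.

servo_tool([
  [[0,0,0,0,0,0.008,1],[0,0,0,0,0,0.014,1],[0,0,0,0,0,0.018,1],[0,0,0,0,0,0.022,1],[0,0,0,0,0,0.026,1],[0,0,0,0,0,0.03,1],[0,0,0,0,0,0.034,1],[0,0,0,0,0,0.038,1],[0,0,0,0,0,0.042,1],[0,0,0,0,0,0.046,1],[0,0,0,0,0,0.05,1],[0,0,0,0,0,0.05,1]],
])

```text
time_s: 8.3
ee_pos: [0.5623, 0.2747, 0.1052]
eef_rot: [3.14, 0.002, 2.704]
force: [2.9, 0.1, 5.0]
grip_width: 0.0001
```

```bash
python3 go.py 0.561 0.2745 0.073
python3 - <<'E'
from station import camera
import cv2,numpy as np
c=camera("side"); s=c["color"][110:230,280:400,::-1]
cv2.imwrite("pics/b8.png",cv2.resize(s,(600,600),interpolation=cv2.INTER_CUBIC))
E
```

```text
t 8.3 p [0.5623 0.2747 0.1052] rpy [3.1397e+00 1.8000e-03 2.7041e+00] F [2.86 0.12 5.04] w 0.0001 q [ 0.4   0.56  1.4  -0.    1.18 -0.74]
rows: turn [0.0012 0.0011 0.    ] shift [ 0.0023 -0.0015  0.0644]
```

View pics/b8.png

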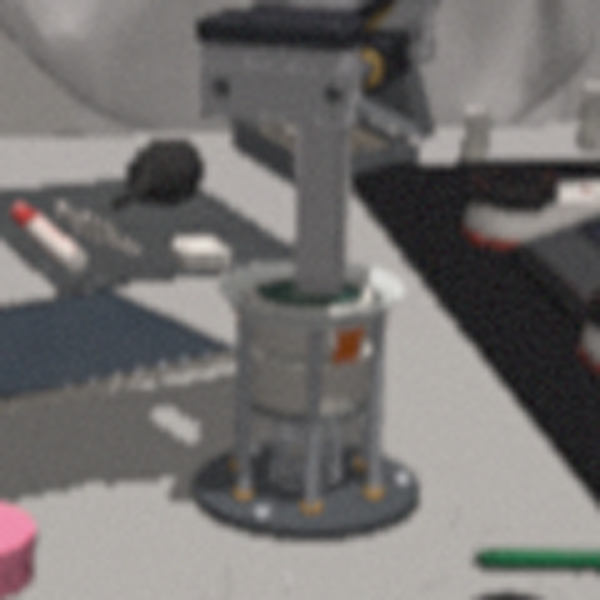

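The tin is level and sliding into the bore, with its lid now at rim level at crop (310,290). The force is about 5 N. I continue to about z=0.073.

servo_tool([
  [[0,0,0,0.002,-0.001,0.006,1],[0,0,0,0.002,-0.001,0.012,1],[0,0,0,0.002,-0.001,0.018,1],[0,0,0,0.002,-0.001,0.024,1],[0,0,0,0.002,-0.001,0.03,1],[0,0,0,0.002,-0.001,0.036,1],[0,0,0,0.002,-0.001,0.042,1],[0,0,0,0.002,-0.001,0.048,1],[0,0,0,0.002,-0.001,0.054,1],[0,0,0,0.002,-0.001,0.06,1],[0,0,0,0.002,-0.001,0.064,1],[0,0,0,0.002,-0.001,0.064,1]],
])

```text
time_s: 9.35
ee_pos: [0.5618, 0.2748, 0.0734]
eef_rot: [3.139, 0.003, 2.704]
force: [4.1, 0.7, 4.5]
grip_width: 0.0003
```

```bash
python3 go.py 0.561 0.2745 0.073
python3 - <<'E'
from station import camera
import cv2,numpy as np
c=camera("side"); s=c["color"][110:230,280:400,::-1]
cv2.imwrite("pics/b9.png",cv2.resize(s,(600,600),interpolation=cv2.INTER_CUBIC))
E
```

```text
t 9.35 p [0.5618 0.2748 0.0734] rpy [3.1388e+00 2.8000e-03 2.7040e+00] F [4.07 0.72 4.49] w 0.0003 q [ 0.4   0.59  1.42 -0.    1.12 -0.74]
rows: turn [0.0018 0.0018 0.    ] shift [ 0.0012 -0.0012  0.0009]
```

View pics/b9.png

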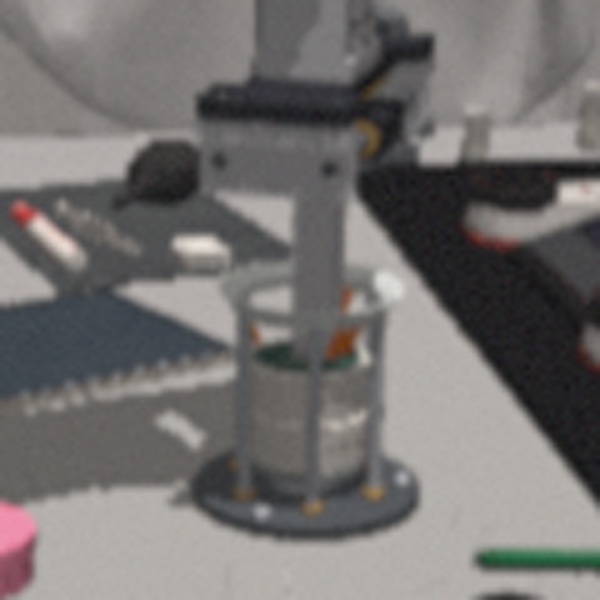

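The lid is at crop (300,360) below the lips, and the orange lips show above it. I push 2 mm further within the free travel for certainty, then retreat straight up.

servo_tool([
  [[0,0,0,0.001,-0.001,0.003,1],[0,0,0,0.001,-0.001,0.005,1],[0,0,0,0.001,-0.001,0.005,1],[0,0,0,0.001,-0.001,0.005,1],[0,0,0,0.001,-0.001,0,1],[0,0,0,0.001,-0.001,-0.01,1],[0,0,0,0.001,-0.001,-0.03,1],[0,0,0,0.001,-0.001,-0.07,1],[0,0,0,0.001,-0.001,-0.12,1],[0,0,0,0.001,-0.001,-0.18,1],[0,0,0,0.001,-0.001,-0.24,1],[0,0,0,0.001,-0.001,-0.26,1]],
])

```text
time_s: 10.4
ee_pos: [0.561, 0.2747, 0.2085]
eef_rot: [3.136, 0.005, 2.704]
force: [0.9, 0.3, 0.9]
grip_width: 0.0005
```

servo_tool([
  [[0,0,0,0.3,0,-0.1,1],[0,0,0,0.3,0,-0.1,1],[0,0,0,0.5,0,-0.1,1],[0,0,0,0.5,0,-0.1,1],[0,0,0,0.5,0,-0.1,1],[0,0,0,0.5,0,-0.1,1],[0,0,0,0.5,0,-0.1,1],[0,0,0,0.5,0,-0.1,1],[0,0,0,0.5,0,-0.1,1]],
])

```text
time_s: 11.15
ee_pos: [0.3342, 0.3801, 0.2567]
eef_rot: [3.137, 0.005, 2.705]
force: [0.0, -0.6, 0.6]
grip_width: 0.0003
```

```bash
python3 go.py 0.4 0.2745 0.2
python3 - <<'E'
from station import camera
import cv2,numpy as np
for n in("side","top"):
    c=camera(n); np.savez(f"pics/{n}10.npz",**c)
    cv2.imwrite(f"pics/{n}10.png",c["color"][:,:,::-1])
s=cv2.imread("pics/side10.png")[150:230,300:380]; t=cv2.imread("pics/top10.png")[112:192,205:285]
cv2.imwrite("pics/b10.png",np.hstack([cv2.resize(i,(400,400),interpolation=cv2.INTER_CUBIC) for i in(s,t)]))
E
```

```text
t 11.15 p [0.3342 0.3801 0.2567] rpy [3.1367 0.0053 2.705 ] F [ 0.01 -0.6   0.57] w 0.0003 q [ 0.78  0.16  1.57 -0.    1.4  -0.35]
rows: turn [0.0031 0.0034 0.    ] shift [-0.208  -0.1364  0.1138]
```

View pics/b10.png

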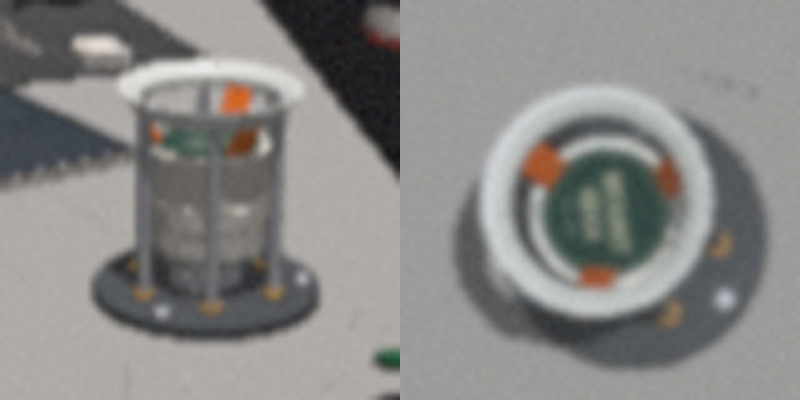

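View pics/side10.png

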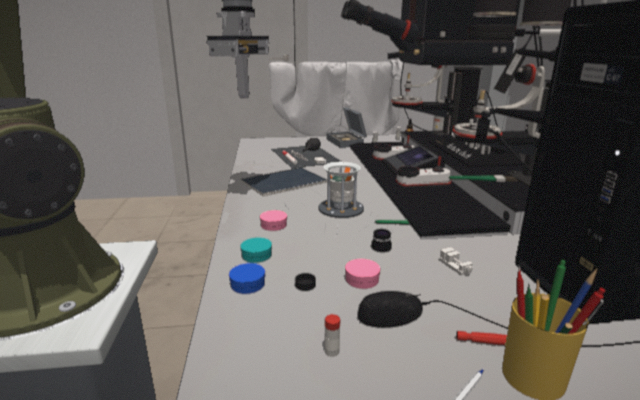

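The new tin's lid lies under all three orange lips: in the top crop they are at (545,165), (668,180) and (598,275), the same picture as at the start. Two stacked tins show in the side crop at (210,180) and (210,230). The arm is clear, so I hand in.

```bash
python3 -c "
from station import hand_in; print(hand_in())"
```

```text
the job is handed in; nothing more can be done
None
```

The loose white tin is loaded in the magazine on top of the stored one, and the job is handed in at about 11 s on the robot's clock.

I gripped the tin by its lid, lowered it into the flared mouth and released it. I then pushed it down with the closed fingers to about 71 mm, past the point where the lips close, and moved the arm clear. Forces read at the end of each move stayed below about 7 N.

**Last checks:** The final top view shows all three orange lips closed over the new lid. The side view shows two stacked tins, with the other objects in the side view where they were at the start.

**Discrepancies:**
- **Camera agreement:** the top and side cameras disagreed by 2–3 mm in y, so I used the midpoint.
- **Tilt in the mouth:** the tin first rested tilted by about 6° and levelled as it was pushed down.

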